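# Hang the screw bin from the rail on an S-hook

### The job

Take the S-hook off its little stand and hook it onto the bar of the hanging rail, between the two orange collars, lowering it until it rests there: do not let it drop onto the bar or press it hard against it. Then hang the blue screw bin by its wire bail in the lower curl of the hook, level and still, and let go. The bar's height is set anew each time, so feel or look for it; leave the other things on the bench where they are.

Things in the scene. Friction and masses are not known exactly. Their poses are not given: they have to be found in the camera images.
- rail: hanging rail: level steel bar, 12 mm diameter, 222 mm long, on two posts at y = +-105 mm that end at the bar (tubes 24 mm across up to 130 mm, feet 70x44 mm). Origin on the table under the bar's middle; bar along y, over x = 0; x points away from the robot. NOT read: the bar's height, its axis 172 to 227 mm above the table, clamped (holds 80 N). Orange collars, 20 mm diameter, inner faces at y = +-34 mm
- hook_stand: fixed parking stand: wooden base 90 (x) x 100 (y, centred at 12) x 8 mm; 12 mm post at y = 50 mm, 104 mm high; from its top a 12 mm rod along y over x = 0, axis at z = 104 mm, free end at y = -34 mm. Origin on the table under the rod. The hook hangs on it between y = -10 and +6 mm, with the same yaw
- hook: upright S-hook of flat steel 4 mm thick, 12 mm wide in y, about 80 g; origin: centre of upper curl. Centre line in x,z (mm): tip 17,-6; 17,0; half circle r 17 over 0,17 to -17,0; -17,-20; slant to 17,-46; 17,-66; half circle under 0,-83 to -17,-66; lower tip -17,-60. Upper curl opens to +x, lower curl to -x. A bar hung in the upper curl has its axis at 0, 9
- hook_throat (a point): at 0, 0, -19 mm in the hook's frame, between upper tip and slanting shank: the axis of a 12 mm bar passes here (4 mm free up and down) on its level way in or out at the hook's +x side, before the hook comes down 28 mm onto it, or after it was raised 28 mm off it
- hook_tab (a point): at 0, 0, 42 mm in the hook's frame: where to grip the orange and black tab on the hook's top, 20 (x) x 10 (y) x 41 mm (z = 17 to 58), across its 10 mm
- hook_seat (a point): at 0, 0, -77.7 mm in the hook's frame: where the bail's axis lies when seated in the lower curl; the bail comes in from -x, about 31 mm higher than this, over the lower tip
- bin: blue open bin with brass screws fixed in it, 60 (x) x 64 (y) x 35 mm, about 120 g. Origin at the centre of its underside. A rigid upright wire bail, 6 mm thick, stands over its middle in the y-z plane, feet at y = +-30 mm. A black grip fin runs forward from it to x = -76 mm, 10 mm thick in y, z = 15 to 35 mm. It hangs level by the middle of the bail
- bin_bail (a point): middle of the bail's straight top (y = -17 to +17 mm), on the wire's axis: 0, 0, 65 mm in the bin's frame
- bin_fin (a point): at -60, 0, 26 mm in the bin's frame: where to grip the fin across its 10 mm. Lean the hand back from the bin by some 0.4 rad, so that it clears hook and rail as the bin is hung
- flux_bottle: brown flux bottle with a white nozzle, 36x36x94 mm, standing; bystander, origin at the centre of its underside
- cap_large: blue capacitor can, 22x22x32 mm, standing; bystander, origin at the centre of its underside
- tape_yellow: yellow roll of tape, 61x60x15 mm, lying flat; bystander, origin at the centre of its underside
- battery_9v: black and orange block battery, 48x26x17 mm, lying flat; bystander, origin at the centre of its underside
- heatsink: black finned heatsink, 42x34x22 mm; bystander, origin at the centre of its underside
There are look-alikes about, which are no part of the job. There is more than one size of the hook; the one meant has the size given above.

How it is judged:
By the outcome, as a careful person would: the job done as asked, in the order asked, and still so for the second after the job is handed in, with the robot touching nothing.
It also fails if it takes over 72 s, if anything falls off the work surface, if the arm or the gripper's body presses on something with over 40 N, if the wrist force passes 120 N, or if a joint passes its speed limit or range.

### The arm

A 7-joint arm with a two-finger parallel gripper is mounted at the origin on a cart in front of the work surface, level with it; the furniture and walls round the work are solid. World frame = base frame: x ahead of the robot, y to its left, z up, the work surface at z = 0. Lengths are in m, angles in rad, forces in N, time in s.
With the tool pointing down it reaches from about 0.35 to 0.775 m from the base axis. Payload 3.1 kg.
Tool frame: the origin (TCP) lies at the very end of the fingers, on their centre line; the grasp point (between the pads) lies 19 mm behind it; z points along the fingers, y is the line along which they close (so a half turn about z gives the same grasp; the last joint's range is limited). The gripper opens to 85 mm and grips with 20 to 120 N. Pads are 22 mm wide; open, the fingers measure 114 mm over their backs; the gripper's body (76 mm by 85 mm) begins 54 mm behind the grasp point. The pads swing forward as they close: fully open they stand 13 mm farther back than shut.
Start: joints at [-1.25, 0.311, 0.014, 1.512, -0.004, 1.319, -0.027], TCP at [0.195, 0.514, 0.231] pointing down, gripper open.
Joint ranges: [-2.7, 2.7], [-0.3, 1.91], [-1.27, 1.3], [0.12, 2.57], [-1.44, 4.58], [0.2, 2.03], [-3.05, 3.05]. Speed limits (rad/s): [2.79, 2.79, 3.14, 3.14, 3.14, 3.14, 3.14].

### API

Orientations are given as a unit quaternion [w, x, y, z].
In Python, from station import r, snapshot gives the robot as it stands. Calls block until the motion is done:
- r.move_to(position, orientation): joint-space move of the TCP to a pose.
- r.move_linear(position, orientation=None, vel=0.15, until_force=None): straight line of the TCP; orientation=None keeps the orientation; vel is the mean speed in m/s. With until_force (N) it stops when the force on the tool has changed by that much, and returns True; else False.
- r.goto_joints(angles): joint-space move.
- r.open_gripper() and r.grab(grasp_force=None): open the fingers fully, or close them until they stop; grasp_force is the grip in N (None keeps the last).
- r.hold(seconds).
- r.ik(position, orientation): joint angles nearest the present ones, or None.
- r.state(): the state.
- snapshot(name): name is "scene" or "top"; returns a dict with "image" (480x640x3 uint8, red, green, blue), "depth" (480x640 float32, m along the optical axis (not along the pixel's ray), 0 where there is no reading), "fx", "fy", "cx", "cy" (pixels), "world_to_cam" (4x4, takes a point from world to camera coordinates). Camera axes: x right, y down, z forward; pixel columns grow to the right and rows downward; lengths in m; the calibration is good to about 2 mm. A picture is of the moment at which its call begins.
A pose or a line that the arm cannot do raises r.PlanningError and nothing moves.
- r.sign_off(): hands the job in; it is judged then, once.
The state is a dict: "time": time; "joint_positions": joint angles; "joint_velocities": joint speeds; "effort": joint torques, N m; "ee_pos": TCP position; "orientation": TCP orientation; "contact_force": force on the tool from outside, world axes, zero at the start; "moment": the same for the moment, N m; "gripper_width": finger opening in m; "grip_force": force on a finger pad.
Only numpy, scipy, OpenCV 4.12 (cv2) and the standard library are available. Lean on these libraries where they do the work, as an engineer would, in place of code of your own. Each camera call takes 0.05 s, during which the arm holds its last target. There are 200 camera calls.

## Working session

There is one attempt and no reset: what is moved stays moved. The work goes in short steps, each a Python script; the robot and the scene stay as the last script left them, time stands still between calls to the robot, and variables do not carry over. Pictures are saved under pics/ and viewed, at most 10 in all, crops included, and the job is handed in when it is done.

```bash
ls; mkdir -p pics
cat > h.py <<'E'
import numpy as np, cv2
from station import r, snapshot
def cloud(s):
    v,u=np.mgrid[0:480,0:640]; d=s["depth"].astype(float)
    p=np.stack([(u-s["cx"])/s["fx"]*d,(v-s["cy"])/s["fy"]*d,d],-1)
    T=np.linalg.inv(s["world_to_cam"]); P=p@T[:3,:3].T+T[:3,3]; P[d==0]=np.nan
    return P
def save(s,n,box=None,k=1):
    im=s["image"][...,::-1]
    if box: im=im[box[1]:box[3],box[0]:box[2]]
    cv2.imwrite("pics/"+n,cv2.resize(im,None,fx=k,fy=k,interpolation=cv2.INTER_CUBIC))
E
python3 - <<'E'
from h import *
import pickle
for n in("scene","top"):
    s=snapshot(n); pickle.dump(s,open(n+"0.pkl","wb")); save(s,n+"0.png")
    print(n,s["fx"],np.round(np.linalg.inv(s["world_to_cam"]),3).tolist())
print(r.state())
E
```

```text
pics
scene 521.1106866806081 [[0.838, -0.291, 0.463, -0.039], [-0.546, -0.479, 0.687, -0.913], [0.022, -0.828, -0.56, 0.816], [0.0, 0.0, 0.0, 1.0]]
top 515.5032246361727 [[0.024, -0.982, 0.187, 0.293], [-1.0, -0.025, 0.001, -0.083], [0.003, -0.187, -0.982, 1.567], [0.0, 0.0, 0.0, 1.0]]
{'time': 0.1, 'joint_positions': array([-1.24973317,  0.3116786 ,  0.01398284,  1.51294092, -0.0043639 ,
        1.31920452, -0.02718248]), 'joint_velocities': array([-0.00036275, -0.00120513,  0.00073413, -0.00178774, -0.00073078,
        0.00248528, -0.00131498]), 'effort': array([ 3.86513975e-04, -3.80854297e+01,  1.46470419e-01, -2.31239998e+01,
        1.23101223e-02,  8.09961901e-03, -5.44835515e-06]), 'ee_pos': array([0.19492727, 0.51357579, 0.23029378]), 'orientation': array([-1.37450134e-04,  1.80333207e-01,  9.83604963e-01, -1.09207733e-03]), 'contact_force': array([-0.35617124,  0.2891805 ,  1.35283731]), 'moment': array([0.02356165, 0.03584518, 0.04517671]), 'grip_force': 0.0, 'gripper_width': 0.0856492639765298}
```

View pics/scene0.png

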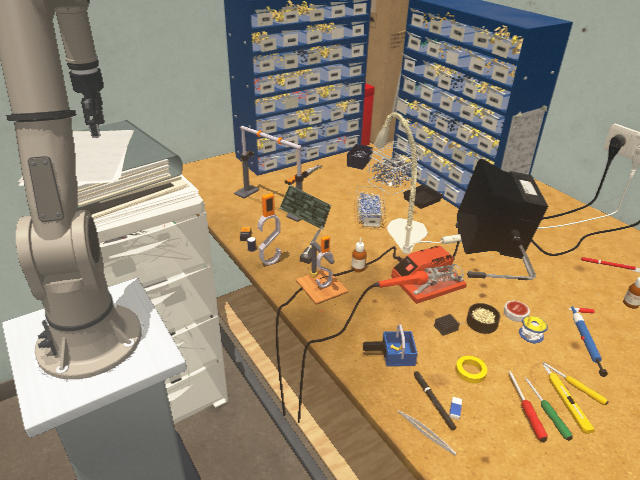

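View pics/top0.png

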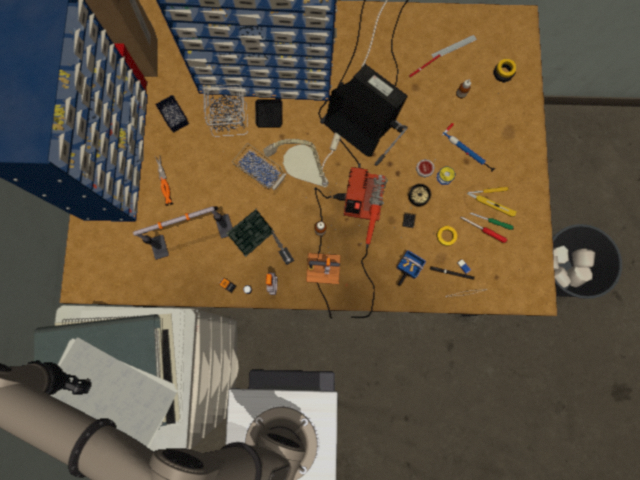

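Scene view: the candidates for the hook are the one on the wooden stand at (323,262) and a larger, free-standing one at (268,240). The bin is at (400,347), with open look-alike trays at (370,210) and (358,155). The rail bar runs from (243,130) to (300,147). I'll check my choice in one close crop.

Run:
```python
from h import *
import pickle
s=pickle.load(open("scene0.pkl","rb")); t=pickle.load(open("top0.pkl","rb"))
c=lambda s,x,y,w,h,k:cv2.resize(s["image"][y:y+h,x:x+w,::-1],(400,300),interpolation=cv2.INTER_CUBIC)
a=np.vstack([np.hstack([c(s,235,185,140,105,3),c(s,355,310,80,60,5)]),np.hstack([c(s,232,115,100,75,4),c(t,215,235,120,90,5)])])
cv2.imwrite("pics/crop1.png",a)
P=cloud(s);Q=cloud(t)
def pr(n,C,u,v): print(n,u,v,np.round(C[v,u]*1000))
for u,v in[(325,242),(324,285),(268,202),(400,326),(400,347),(373,348),(245,128),(299,146),(270,137),(246,193),(292,220)]: pr("s",P,u,v)
for u,v in[(323,262),(270,275),(410,265),(402,280),(137,233),(213,210),(160,226),(190,218)]: pr("t",Q,u,v)
```

```text
s 325 242 [ 510. -126.  142.]
s 324 285 [ 515. -121.   11.]
s 268 202 [452.  33. 183.]
s 400 326 [ 536. -366.   67.]
s 400 347 [ 543. -368.    5.]
s 373 348 [ 479. -355.   26.]
s 245 128 [565. 376. 221.]
s 299 146 [633. 189. 223.]
s 270 137 [599. 288. 219.]
s 246 193 [557. 380.   6.]
s 292 220 [604. 180.   1.]
t 323 262 [ 514. -107.  108.]
t 270 275 [462.  35. 201.]
t 410 265 [ 528. -376.   -0.]
t 402 280 [ 477. -345.   33.]
t 137 233 [563. 392. 220.]
t 213 210 [632. 194. 219.]
t 160 226 [584. 333. 220.]
t 190 218 [660. 310.  -5.]
```

View pics/crop1.png

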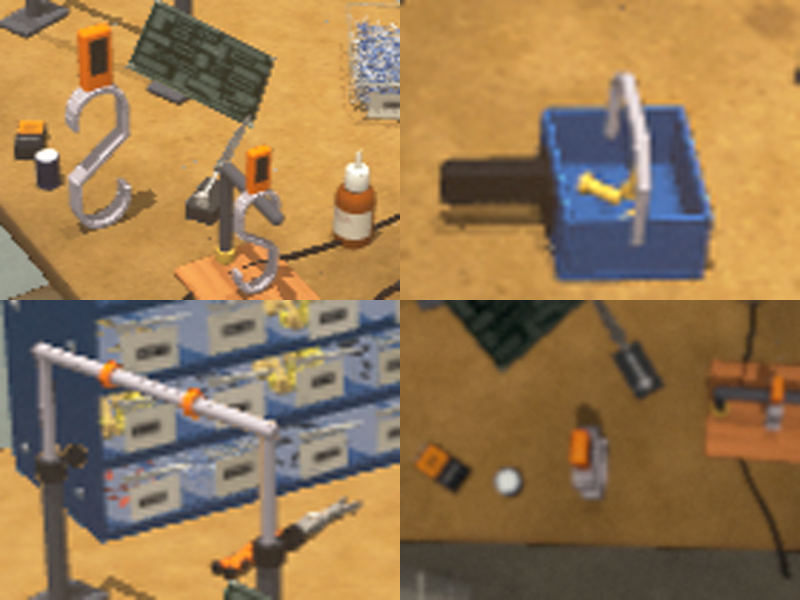

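The stand hook at (323,255) is the small one, so that is the hook meant; the hook at (268,240) is visibly larger. Next I'll get precise poses by segmenting the point clouds.

Run:
```python
from h import *
import pickle
S={n:pickle.load(open(n+"0.pkl","rb")) for n in("scene","top")}
for n,s in S.items():
    P=cloud(s)*1000; hsv=cv2.cvtColor(s["image"],cv2.COLOR_RGB2HSV).astype(int); H,Sa,V=hsv[...,0],hsv[...,1],hsv[...,2]
    x,y,z=P[...,0],P[...,1],P[...,2]
    box=lambda a,b,c,d,e,f:(x>a)&(x<b)&(y>c)&(y<d)&(z>e)&(z<f)
    def rect(nm,m):
        q=P[m]
        if len(q)<5: print(n,nm,len(q));return
        rr=cv2.minAreaRect(q[:,:2].astype(np.float32)); print(n,nm,len(q),np.round(rr[0]),np.round(rr[1]),round(rr[2],1),"z",np.round(np.percentile(z[m],[2,50,98])),"mean",np.round(q.mean(0),1))
    rect("base",box(430,600,-190,-30,5,13)&(Sa>120))
    rod=box(430,600,-190,-30,98,113)&(Sa<90); rect("rod",rod)
    rect("taborange",box(430,600,-190,-30,112,160)&(Sa>150))
    rect("tab",box(430,600,-190,-30,118,160))
    rect("tabtop",box(430,600,-190,-30,149,160))
    b=box(520,680,150,420,205,235); q=P[b&(Sa<80)]; 
    l=cv2.fitLine(q[:,:2].astype(np.float32),cv2.DIST_HUBER,0,.01,.01).ravel(); rect("bar",b); print("  line",l, "ends y",np.percentile(q[:,1],[0.5,99.5]))
    for sg,qq in(("collar",P[b&(Sa>130)]),):
        c,k=None,cv2.kmeans(qq.astype(np.float32),2,None,(3,50,.1),5,0); print("  collars",np.round(k[2],1).tolist(),len(qq))
    bm=(H>100)&(H<125)&(Sa>120)
    bb=box(430,640,-460,-280,-5,90)
    rect("binblue",bb&bm&(z>4)); rect("rim",bb&bm&(z>30)&(z<42)); rect("bail",bb&(z>45)); rect("bailtop",bb&(z>62)); rect("fin",bb&(V<70)&(z>20)&(z<45)&(x<512))
```

```text
scene base 814 [ 511. -114.] [120. 125.] 52.9 z [ 5.  8. 11.] mean [ 508.5 -117.9    8.1]
scene rod 154 [ 509. -114.] [34. 84.] 11.7 z [100. 108. 113.] mean [ 509.2 -119.   107.3]
scene taborange 115 [ 512. -123.] [13. 21.] 81.3 z [116. 136. 154.] mean [ 510.5 -124.8  136.1]
scene tab 130 [ 512. -123.] [14. 21.] 81.3 z [119. 138. 154.] mean [ 510.7 -125.1  137.4]
scene tabtop 27 [ 511. -124.] [21. 11.] 8.7 z [149. 152. 154.] mean [ 512.3 -123.5  152. ]
scene bar 312 [600. 296.] [ 21. 225.] 20.9 z [208. 217. 224.] mean [602.1 288.  216.9]
  line [ 3.3927834e-01 -9.4068605e-01  6.0121307e+02  2.9011707e+02] ends y [189.09667285 401.09152545]
  collars [[611.2999877929688, 257.8999938964844, 218.60000610351562], [584.5999755859375, 329.29998779296875, 218.5]] 41
scene binblue 79 [ 528. -376.] [65. 55.] 61.3 z [ 4. 34. 37.] mean [ 516.7 -375.    27. ]
scene rim 59 [ 512. -379.] [45. 79.] 5.3 z [31. 35. 37.] mean [ 509.3 -377.7   34.4]
scene bail 89 [ 530. -379.] [66.  7.] 59.3 z [48. 64. 70.] mean [ 525.1 -385.4   61.6]
scene bailtop 52 [ 529. -380.] [41.  6.] 58.8 z [62. 67. 70.] mean [
[... 568 characters left out ...]
0. 298.] [ 19. 222.] 20.8 z [212. 220. 226.] mean [599.7 298.1 219.4]
  line [ 3.3770120e-01 -9.4125336e-01  5.9995959e+02  2.9690656e+02] ends y [194.86829563 401.51171847]
  collars [[585.7999877929688, 333.0, 222.5], [612.5, 262.20001220703125, 221.6999969482422]] 44
top binblue 140 [ 527. -373.] [62. 62.] 59.7 z [ 4. 19. 39.] mean [ 526.8 -372.2   19.6]
top rim 42 [ 521. -354.] [76. 40.] 16.9 z [30. 34. 40.] mean [ 513.7 -354.6   34.3]
top bail 44 [ 528. -375.] [61.  7.] 57.9 z [50. 63. 71.] mean [ 528.5 -373.9   63. ]
top bailtop 27 [ 527. -376.] [47.  6.] 60.5 z [63. 66. 71.] mean [ 526.9 -376.2   66.4]
top fin 60 [ 483. -348.] [35. 46.] 60.8 z [24. 32. 40.] mean [ 486.5 -349.5   31.6]
```

Run:
```python
from h import *
import pickle
for n in("scene","top"):
    s=pickle.load(open(n+"0.pkl","rb")); P=cloud(s)*1000; hsv=cv2.cvtColor(s["image"],cv2.COLOR_RGB2HSV).astype(int)
    x,y,z=np.moveaxis(P,-1,0)
    m=(abs(x-511)<75)&(abs(y+115)<75)&(z>4.5)&(z<12)&(hsv[...,0]<13)&(hsv[...,1]>120)
    m=cv2.morphologyEx(m.astype(np.uint8),cv2.MORPH_OPEN,np.ones((2,2)))
    k,l,st,_=cv2.connectedComponentsWithStats(m); i=1+np.argmax(st[1:,4]); 
    q=P[l==i]; print(n,len(q),cv2.minAreaRect(q[:,:2].astype(np.float32)))
    r0=(abs(x-509)<30)&(abs(y+112)<50)&(z>100)&(z<113)&(hsv[...,1]<90); q=P[r0]
    print(" rod",cv2.fitLine(q[:,:2].astype(np.float32),cv2.DIST_HUBER,0,.01,.01).ravel(),np.percentile(q[:,1],[1,99]))
    t=(abs(x-511)<25)&(abs(y+121)<20)&(z>120)&(z<150); q=P[t]; print(" tab",q.mean(0),cv2.minAreaRect(q[:,:2].astype(np.float32)))
from scipy.spatial.transform import Rotation as R
def q(yaw,pitch): 
    # tool y along object y(flip), z = lean
    M=np.diag([1,-1,-1.]); a=(R.from_euler('z',yaw)*R.from_euler('y',pitch)*R.from_matrix(M)).as_quat(); return a[[3,0,1,2]]
for nm,p,o in(("stand",[.511,-.121,.118],(0.1,0)),("rail",[.60,.296,.25],(.345,0)),("fin",[.48,-.35,.02],(-.52,-.4)),("hang",[.53,.27,.09],(.345,-.4))):
    for f in(0,np.pi): 
        Q=q(*o); Rf=R.from_quat(Q[[1,2,3,0]])*R.from_euler('z',f); Qa=Rf.as_quat()[[3,0,1,2]]
        print(nm,f,r.ik(p,Qa),Rf.as_matrix()[:,2])
```

```text
Traceback (most recent call last):
ValueError: attempt to get argmax of an empty sequence
```

```bash
cat >> h.py <<'E'
from scipy.spatial.transform import Rotation as R
def quat(yaw,pitch=0,flip=0):
    a=(R.from_euler('z',yaw)*R.from_euler('y',pitch)*R.from_matrix(np.diag([1,-1,-1.]))*R.from_euler('z',flip)).as_quat(); return a[[3,0,1,2]]
E
python3 - <<'E'
from h import *
import pickle
for n in("scene","top"):
    s=pickle.load(open(n+"0.pkl","rb")); P=cloud(s)*1000; hsv=cv2.cvtColor(s["image"],cv2.COLOR_RGB2HSV).astype(int)
    x,y,z=np.moveaxis(P,-1,0)
    near=(abs(x-511)<75)&(abs(y+115)<75)&(z>-5)&(z<13)
    b=near&(z>6.5); tb=near&(z<3); print(n,"HSV base",np.median(hsv[b],0),"table",np.median(hsv[tb],0))
    m=near&(z>4.5)
    m=cv2.morphologyEx(m.astype(np.uint8),cv2.MORPH_OPEN,np.ones((3,3)))
    k,l,st,_=cv2.connectedComponentsWithStats(m)
    if k>1: q=P[l==1+np.argmax(st[1:,4])]; print(len(q),cv2.minAreaRect(q[:,:2].astype(np.float32)))
    r0=(abs(x-509)<30)&(abs(y+112)<50)&(z>100)&(z<113)&(hsv[...,1]<90); q=P[r0]
    print(" rod",cv2.fitLine(q[:,:2].astype(np.float32),cv2.DIST_HUBER,0,.01,.01).ravel(),np.percentile(q[:,1],[1,99]))
    t=(abs(x-511)<25)&(abs(y+121)<20)&(z>120)&(z<150); q=P[t]; print(" tab",q.mean(0),cv2.minAreaRect(q[:,:2].astype(np.float32)))
for nm,p,o in(("stand",[.511,-.121,.118],(0.1,0)),("rail",[.60,.296,.25],(.345,0)),("fin",[.48,-.35,.02],(-.52,-.4)),("hang",[.53,.27,.09],(.345,-.4))):
    for f in(0,np.pi): 
        j=r.ik(p,quat(*o,f)); print(nm,f,None if j is None else np.round(j,2))
E
```

```text
scene HSV base [ 14. 166. 235.] table [ 17. 156. 183.]
673 ((511.3637390136719, -111.9227523803711), (101.59542846679688, 96.68531799316406), 87.24224090576172)
 rod [ 2.7537158e-02  9.9962080e-01  5.0967682e+02 -1.1711385e+02] [-155.93936214  -73.29796098]
 tab [ 510.27613121 -125.40022852  135.83774021] ((511.085205078125, -125.08126068115234), (12.351408958435059, 19.22258186340332), 60.3574333190918)
top HSV base [ 13.  176.  156.5] table [ 17. 164. 117.]
47 ((545.7249755859375, -72.92559051513672), (22.257301330566406, 21.508949279785156), 1.0991122722625732)
 rod [ 3.8835369e-02  9.9924564e-01  5.1001382e+02 -1.0772035e+02] [-150.46251301  -66.87145129]
 tab [ 506.89102919 -119.03917885  141.44902616] ((507.8581848144531, -119.59937286376953), (11.301207542419434, 13.897271156311035), 84.8119125366211)
stand 0 [-0.53  0.51  1.01  1.77 -0.48  1.13 -0.84]
stand 3.141592653589793 [-0.45  0.46  0.88  1.77 -0.4   1.1   2.23]
rail 0 [-0.8   0.61  0.6   1.11 -0.33  1.51 -1.5 ]
rail 3.141592653589793 [-0.57  0.56  0.16  1.1  -0.09  1.49  1.49]
fin 0 [-0.09  0.59  0.93  2.07 -1.17  0.56 -0.44]
fin 3.141592653589793 [ 0.62  0.42  0.01  2.05 -0.17  0.28  1.83]
hang 0 [-0.96  0.32  0.49  2.01 -0.19  0.46 -1.59]
hang 3.141592653589793 [-0.65  0.3   0.12  2.    0.09  0.46  1.3 ]
```

Run:
```python
from h import *
Q=quat(-.035)
p=r.state()["ee_pos"]
r.move_linear([p[0],p[1],.36],vel=.3)
r.move_to([.5105,-.122,.30],Q)
s=r.state();print(s["time"],s["ee_pos"],s["joint_positions"].round(2))
r.move_linear([.5105,-.122,.20],vel=.2)
hit=r.move_linear([.5105,-.122,.118],vel=.06,until_force=5)
print(hit,r.state()["ee_pos"],r.state()["contact_force"])
if not hit: r.grab(40)
s=r.state();print(s["time"],s["gripper_width"],s["grip_force"],s["contact_force"],s["ee_pos"])
a=snapshot("scene");save(a,"g1.png",(250,130,410,250),5)
```

```text
3.2 [ 0.51103377 -0.12044538  0.29983591] [-0.51  0.32  0.96  1.47 -0.26  1.49 -1.16]
False [ 0.51085189 -0.12212707  0.11840988] [ 0.75188646 -0.97218226  0.24112667]
6.0417 0.009702704469111333 43.45667839050293 [0.02859008 0.07040024 0.79171838] [ 0.5105832  -0.12190612  0.11808219]
```

View pics/g1.png

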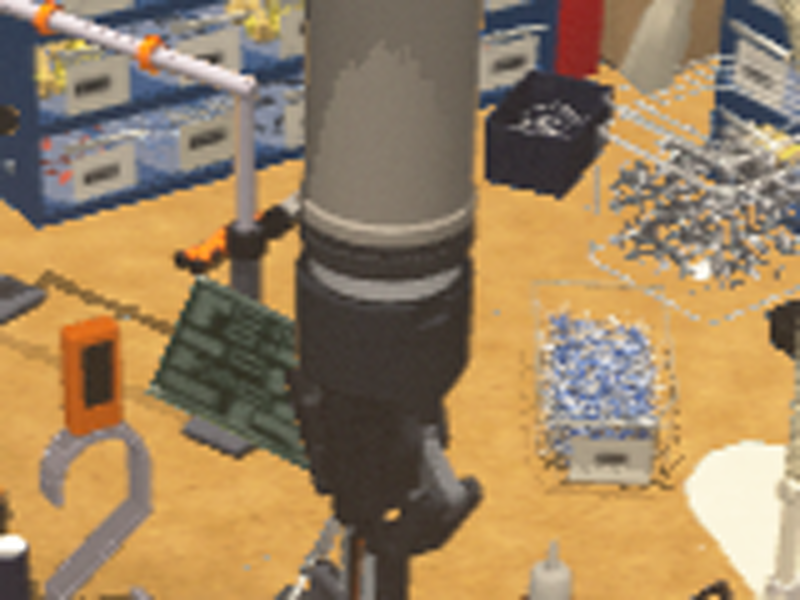

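The picture shows the gripper closed on the tab, with the tab's orange edge at (350,560), and the width is 9.7 mm. Next: lift 28 mm, back out along -x, and raise.

Run:
```python
from h import *
s=r.state(); p=s["ee_pos"].copy(); Q=quat(-.035)
ex=np.array([np.cos(-.035),np.sin(-.035),0])
print(r.move_linear(p+[0,0,.028],Q,vel=.06,until_force=6), r.state()["contact_force"])
print(r.move_linear(p+[0,0,.028]-.06*ex,Q,vel=.08,until_force=6), r.state()["contact_force"])
e=p-.06*ex; e[2]=.34
r.move_linear(e,Q,vel=.25)
r.hold(.3); s=r.state(); print(s["time"],s["ee_pos"],s["contact_force"],s["moment"],s["gripper_width"])
a=snapshot("scene");save(a,"g2.png",(230,80,390,200),5)
P=cloud(a)*1000; d=P-s["ee_pos"]*1000
m=(abs(d[...,0])<45)&(abs(d[...,1])<20)&(d[...,2]<-4)&(d[...,2]>-120)
q=d[m]; print(len(q),q.min(0),q.max(0))
for z in range(-110,0,10):
    k=q[abs(q[:,2]-z)<5]; 
    if len(k): print(z,len(k),k.min(0).round(),k.max(0).round())
```

```text
False [-0.18873255  1.00276501 -0.83668793]
False [ 0.13832306 -0.39473477 -1.5997347 ]
8.8333 [ 0.45015066 -0.11967421  0.3391737 ] [-0.32017212  0.31049053 -0.11694879] [0.02691983 0.01092005 0.02388243] 0.009602403236984094
310 [ -18.01650551  -12.12890419 -107.36449043] [23.29269059  6.52112406 -4.33297028]
-110 6 [  -1.   -8. -107.] [   8.   -5. -105.]
-100 59 [ -13.   -9. -105.] [ 20.   7. -95.]
-90 35 [-18. -10. -94.] [ 22.   4. -85.]
-80 25 [-18.  -8. -85.] [ 20.   5. -77.]
-70 15 [ 13.  -9. -74.] [ 21.   5. -66.]
-60 19 [ -1. -10. -65.] [ 16.   5. -55.]
-50 18 [-12. -10. -55.] [  4.   5. -45.]
-40 18 [-17.  -8. -45.] [-11.   2. -36.]
-30 25 [-17.  -8. -34.] [ 23.   4. -25.]
-20 40 [-17. -12. -25.] [ 21.   6. -15.]
-10 46 [-14.  -9. -15.] [16.  5. -5.]
```

View pics/g2.png

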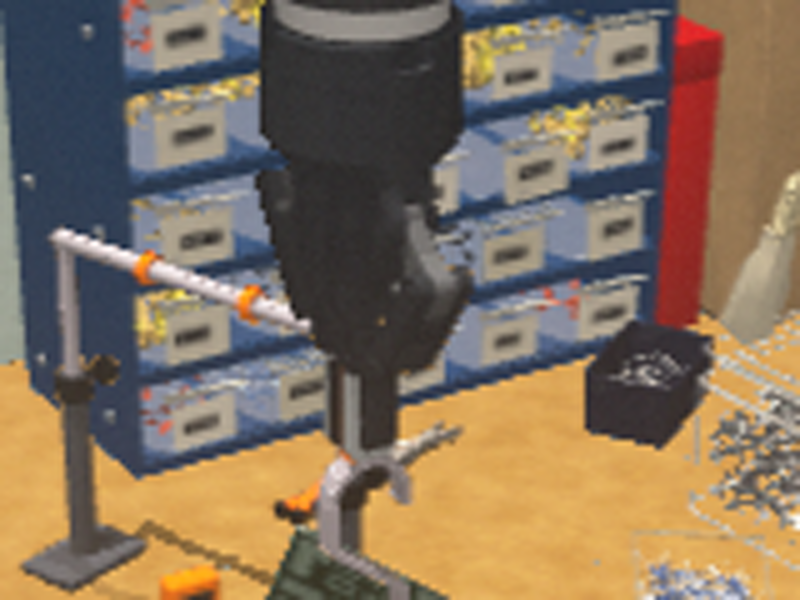

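The hook is held upright below the fingers: its curl is at (365,475) in the crop, its bottom is 107 mm below the TCP (108 expected), and it sits about 1.5 mm forward of the TCP. The bar axis is at about 0.2135. Next is the insertion.

Run:
```python
from h import *
yaw=.345; Q=quat(yaw); n=np.array([np.cos(yaw),np.sin(yaw),0]); mid=np.array([.6001,.2963,0])
p=r.state()["ee_pos"]; r.move_linear([p[0],p[1],.38],vel=.3)
base=mid-.0015*n
z0=.2135+.019+.023
r.move_to(base-.07*n+[0,0,.38],Q)
r.move_linear(base-.07*n+[0,0,z0],Q,vel=.2)
r.hold(.3); f0=r.state(); print(f0["time"],f0["ee_pos"],f0["contact_force"],f0["gripper_width"])
a=snapshot("scene");save(a,"g3.png",(200,90,360,210),5)
b=snapshot("top")
P=cloud(a)*1000; d=(P-f0["ee_pos"]*1000)@np.array([[n[0],-n[1],0],[n[1],n[0],0],[0,0,1]])
m=(abs(d[...,0])<35)&(abs(d[...,1])<20)&(d[...,2]<-4)&(d[...,2]>-115); q=d[m];print("hook",len(q),q.min(0),q.max(0))
m=(abs(d[...,0]-70)<20)&(abs(d[...,1])<60)&(abs(d[...,2]+40)<25); q=d[m];print("bar",len(q),q.mean(0),np.percentile(q,[3,50,97],axis=0).round(1))
P=cloud(b)*1000; d=(P-f0["ee_pos"]*1000)@np.array([[n[0],-n[1],0],[n[1],n[0],0],[0,0,1]])
m=(abs(d[...,0]-70)<20)&(abs(d[...,1])<60)&(abs(d[...,2]+40)<25); q=d[m];print("bartop",len(q),q.mean(0),np.percentile(q,[3,50,97],axis=0).round(1))
```

```text
11.725 [0.53337418 0.27213732 0.25647972] [-0.80976063  0.90895516 -0.45582653] 0.009326769020048987
hook 201 [ -19.81343887  -11.03263676 -107.66395272] [24.76336895  7.38682274 -4.45603088]
bar 152 [ 70.15911384  -9.10604215 -38.92316264] [[ 64.1 -57.5 -47.7]
 [ 69.9  -9.5 -38.4]
 [ 78.4  39.6 -32.5]]
bartop 110 [ 71.49382984 -29.84117214 -36.9273749 ] [[ 65.5 -57.5 -43.1]
 [ 71.3 -32.2 -36.8]
 [ 78.   -0.8 -30.2]]
```

View pics/g3.png

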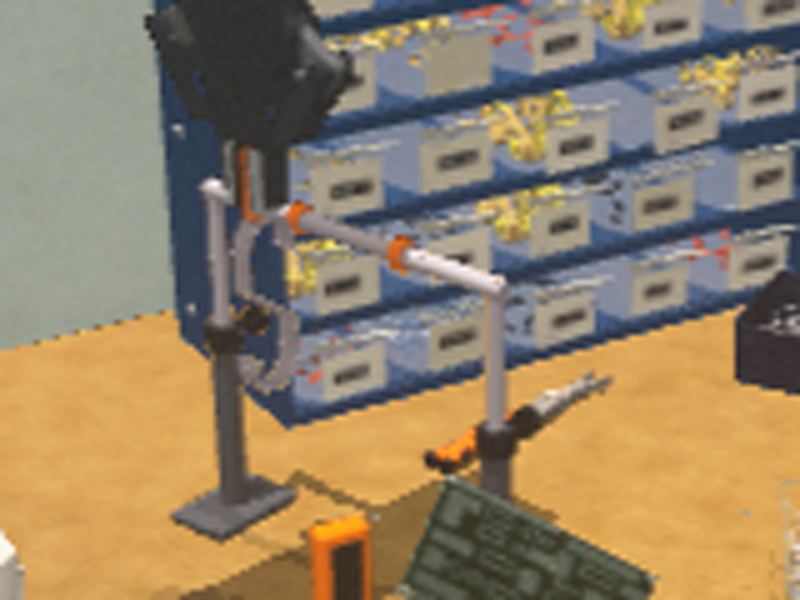

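The picture shows the hook in front of the bar, with its curl at (265,225) and the collars at (300,217) and (400,252). The bar axis measures 42 mm below the TCP, which matches the throat, so I'll insert and lower.

Run:
```python
from h import *
yaw=.345; Q=quat(yaw); n=np.array([np.cos(yaw),np.sin(yaw),0]); mid=np.array([.6001,.2963,0]); base=mid-.0015*n
z0=.2560
hit=r.move_linear(base+[0,0,z0],Q,vel=.05,until_force=4); s=r.state(); print(hit,s["ee_pos"],s["contact_force"])
if not hit:
    r.hold(.3); print(r.state()["contact_force"])
    hit=r.move_linear(base+[0,0,.235],Q,vel=.04,until_force=4); s=r.state(); print(hit,s["ee_pos"],s["contact_force"])
    if not hit:
        r.hold(.3)
        hit=r.move_linear(base+[0,0,.220],Q,vel=.012,until_force=2); s=r.state(); print(hit,s["time"],s["ee_pos"],s["contact_force"],s["moment"])
```

```text
False [0.59846559 0.29582325 0.25617015] [ 0.04785799 -0.21146842 -0.40111266]
[-0.14377787  0.81630003 -1.1873076 ]
False [0.59869096 0.29580147 0.23494511] [ 0.10555191 -0.01732765 -1.39289952]
True 15.3 [0.59870305 0.29578689 0.22905059] [-0.532262   -0.19927929  4.79987797] [-0.0021846   0.02206534 -0.0090939 ]
```

Run:
```python
from h import *
import pickle
yaw=.345; Q=quat(yaw); n=np.array([np.cos(yaw),np.sin(yaw),0])
p=r.state()["ee_pos"].copy(); r.hold(.2); print(r.state()["contact_force"],r.state()["ee_pos"])
r.open_gripper(); r.hold(.1); s=r.state(); print(s["contact_force"],s["ee_pos"])
r.move_linear([p[0],p[1],.29],Q,vel=.12); r.move_linear([p[0]-.1,p[1]-.12,.36],Q,vel=.4)
s=r.state(); print(s["time"])
M=np.array([[n[0],-n[1],0],[n[1],n[0],0],[0,0,1]]); O=np.array([p[0],p[1],.206])*1000+1.5*n
for nm in("scene","top"):
    a=snapshot(nm); d=(cloud(a)*1000-O)@M
    if nm=="scene": save(a,"g4.png",(220,100,340,190),6)
    hsv=cv2.cvtColor(a["image"],cv2.COLOR_RGB2HSV)
    for lab,m in(("lower",(abs(d[...,0])<30)&(abs(d[...,1])<20)&(d[...,2]<-12)&(d[...,2]>-95)),("tab",(abs(d[...,0])<30)&(abs(d[...,1])<20)&(d[...,2]>22)&(d[...,2]<65))):
        q=d[m]
        if len(q): print(nm,lab,len(q),q.mean(0).round(1),np.percentile(q,[2,98],axis=0).round(1).tolist())
```

```text
[-0.03692235  0.21399897  6.13272657] [0.59868387 0.29583129 0.22901926]
[ 0.34958492  0.08923518 -0.20965967] [0.59797665 0.29574194 0.22769609]
17.5583
scene lower 106 [  5.4  -3.7 -57.2] [[-17.6, -10.8, -81.6], [27.0, 5.0, -13.2]]
scene tab 89 [-3.9 -4.3 40.9] [[-13.5, -10.1, 22.9], [9.2, 2.6, 58.7]]
```

View pics/g4.png

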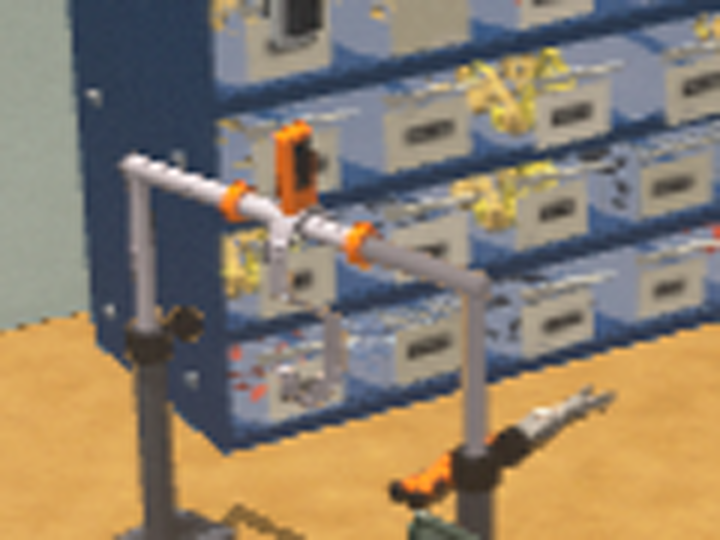

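The hook hangs between the collars, with its tab at (297,165) and the bar at (290,215), slightly tilted. I'll grasp the bin next and look at the hook again from there.

Run:
```python
from h import *
yb=-.53; ln=.45; Q=quat(yb,-ln); Rz=R.from_euler('z',yb)
tz=Rz.apply([np.sin(ln),0,-np.cos(ln)])
G=np.array([.5282,-.3775,0])+Rz.apply([-.060,0,.0271]); T=G+.019*tz
print(T)
r.move_to(T-.25*tz,Q)
r.move_linear(T-.06*tz,Q,vel=.25)
hit=r.move_linear(T,Q,vel=.06,until_force=5); s=r.state(); print(hit,s["ee_pos"],s["contact_force"])
if not hit: r.grab(60)
s=r.state(); print(s["time"],s["gripper_width"],s["grip_force"],s["contact_force"],s["moment"],s["ee_pos"])
yaw=.345;n=np.array([np.cos(yaw),np.sin(yaw),0])
M=np.array([[n[0],-n[1],0],[n[1],n[0],0],[0,0,1]]); O=np.array([598.7,295.8,206])+1.5*n
for nm in("scene","top"):
  for k in range(2):
    a=snapshot(nm); d=(cloud(a)*1000-O)@M
    m=(abs(d[...,0])<40)&(abs(d[...,1])<20)&(d[...,2]>-95)&(d[...,2]<65); q=d[m]
    if k==0:
      for z in range(-90,65,10):
        w=q[abs(q[:,2]-z)<5]
        if len(w): print(nm,z,len(w),w[:,:2].mean(0).round(1),w[:,0].min().round(1),w[:,0].max().round(1))
    else: print(q.mean(0)); 
    r.hold(.2)
```

```text
[ 0.48356211 -0.3513459   0.00999151]
False [ 0.48360337 -0.35153153  0.01031422] [ 0.15997578 -0.52793463 -0.749769  ]
23.1583 0.009107150083116985 59.81179654598236 [0.18552192 0.34703139 1.40994503] [0.24209795 0.33091099 0.04076474] [ 0.48374745 -0.35136904  0.0101531 ]
scene 10 12 [  4.3 -12.8] -3.7 17.4
scene 20 10 [ 3.6 -6.2] -1.5 10.6
scene 30 15 [-1. -7.] -11.0 8.5
scene 40 22 [-3.2 -4.8] -12.0 9.4
scene 50 23 [-6.1 -5.1] -12.9 3.5
scene 60 12 [-2.2 -2.7] -10.4 8.1
[-1.40233013 -5.6910001  37.84057697]
top -90 1 [10.8 -1.4] 10.8 10.8
top -80 22 [3.7 0.3] -6.0 13.7
top -70 14 [ 3.7 -1.8] -14.0 18.7
top -60 5 [-13.2  -0.2] -15.2 -10.3
top -50 2 [-14.7  -2.2] -15.0 -14.4
top -40 3 [ 5.  -2.7] 3.7 6.4
top -30 11 [ 0.7 -1.2] -7.0 7.8
top -20 6 [-12.7  -2.1] -17.9 -4.8
top -10 4 [-17.5   1.5] -18.5 -16.2
top 0 7 [-12.6  -0.6] -19.1 14.7
top 10 45 [-2.9 -0.7] -17.9 16.8
top 20 26 [-2.1 -3.6] -15.2 11.2
top 30 7 [-7.2 -1.7] -11.8 1.4
top 40 6 [-6.8 -2.9] -12.4 0.2
top 50 16 [-5.8 -0.8] -11.5 4.6
top 60 19 [-3. -0.] -12.3 5.0
[-3.03612233 -1.32281153 -2.1939179 ]
```

Run:
```python
from h import *
yb=-.53; ln=.45; Q=quat(yb,-ln)
p=r.state()["ee_pos"].copy()
r.move_linear(p+[0,0,.03],Q,vel=.06); r.move_linear(p+[-.02,.03,.20],Q,vel=.25); r.hold(.3)
s=r.state(); print(s["time"],s["gripper_width"],s["contact_force"],s["moment"],s["ee_pos"])
B=R.from_euler('z',yb).as_matrix()
for nm in("scene","top"):
    a=snapshot(nm); d=(cloud(a)*1000-s["ee_pos"]*1000)@B
    hsv=cv2.cvtColor(a["image"],cv2.COLOR_RGB2HSV).astype(int); blue=(hsv[...,0]>100)&(hsv[...,0]<125)&(hsv[...,1]>120)
    m=(abs(d[...,0]-52)<12)&(abs(d[...,1])<45)&(d[...,2]>35)&(d[...,2]<70); q=d[m]; print(nm,"bail",len(q),np.percentile(q,[3,50,97],axis=0).round(1).tolist())
    t=q[q[:,2]>50]; print(" top",t.mean(0).round(1),cv2.fitLine(t.astype(np.float32),cv2.DIST_HUBER,0,.01,.01).ravel()[:3])
    m=blue&(abs(d[...,0]-52)<50)&(abs(d[...,1])<50)&(abs(d[...,2]-25)<10); q=d[m]
    for nm2,k in(("-x",q[:,0]<27),("+x",q[:,0]>76),("-y",q[:,1]<-26),("+y",q[:,1]>26)):
        if k.sum(): print("  rim",nm2,k.sum(),q[k].mean(0).round(1),np.percentile(q[k],95,axis=0).round(1))
```

```text
26.1083 0.008924615665957945 [-0.28714303 -0.40917693 -0.96031525] [ 0.29844951  0.54661177 -0.03171469] [ 0.46316788 -0.32153963  0.20944225]
scene bail 105 [[51.1, -33.4, 35.9], [53.1, -16.5, 52.0], [56.6, 27.9, 58.4]]
 top [53.5 -7.8 55.4] [-0.01160421  0.9947965   0.10121898]
  rim -x 32 [25.2 -0.2 24.5] [26.6 26.1 26.6]
  rim +x 16 [80.7 -4.4 24.2] [82.8 30.7 25.4]
  rim -y 30 [ 53.2 -31.   24.8] [ 80.7 -28.2  26.1]
  rim +y 8 [61.4 29.8 24.1] [77.8 31.7 25.3]
top bail 67 [[47.8, -30.1, 36.5], [50.6, 0.3, 53.6], [53.8, 31.4, 60.0]]
 top [50.9 -0.3 55.6] [ 0.00514396  0.9999547  -0.00801409]
  rim -x 48 [22.   2.1 22.2] [24.  29.4 26.4]
  rim +x 18 [77.9  2.2 19.9] [78.7 23.7 23.7]
  rim -y 2 [ 49.4 -26.9  20.1] [ 74.7 -26.6  22. ]
  rim +y 24 [45.3 30.4 23.9] [74.2 32.2 29.9]
```

```bash
cat > hang.py <<'E'
from h import *
yaw=.345; n=np.array([np.cos(yaw),np.sin(yaw),0]); Rz=R.from_euler('z',yaw); ln=.45
O=np.array([.5987,.2958,.206])+.0015*n; v=np.array([-.052,0,-.0547])
def pose(x,z,th,y=-1.):
    return O+Rz.apply(np.array([x,y,z])/1000+R.from_euler('y',th).apply(v)), quat(yaw,-ln+th)
E
python3 - <<'E'
from hang import *
p=r.state()["ee_pos"]; W=[(-110,60,.2),(-110,-60,.2),(-35,-60,.2),(-24,-55.5,.2)]
print([r.ik(*pose(*w)) is not None for w in W+[(-1,-46,0),(1.5,-80,0)]])
r.move_linear([p[0]-.02,p[1]+.03,.33],quat(-.53,-ln),vel=.3)
r.move_to(*pose(-110,60,.2))
r.move_linear(*pose(-110,-60,.2),vel=.2); r.move_linear(*pose(-35,-60,.2),vel=.15); r.hold(.3)
s=r.state(); print(s["time"],s["ee_pos"],pose(-35,-60,.2)[0],s["contact_force"],s["gripper_width"])
for nm in("scene","top"):
    a=snapshot(nm); d=(cloud(a)-O)@Rz.as_matrix()*1000
    if nm=="scene": save(a,"g5.png",(220,90,360,195),5.5)
    def st(l,x0,x1,z0,z1,y0=-35,y1=35):
        m=(d[...,0]>x0)&(d[...,0]<x1)&(d[...,1]>y0)&(d[...,1]<y1)&(d[...,2]>z0)&(d[...,2]<z1); q=d[m]
        if len(q): print(nm,l,len(q),q.mean(0).round(1),np.percentile(q,[3,97],axis=0).round(1).tolist())
    st("bail",-48,-24,-68,-50); st("low",-22,30,-75,-62,-12,10); st("tip",-22,-8,-64,-52,-12,10); st("curl bottom",-20,28,-90,-76,-12,10); st("tab",-25,25,25,65)
E
```

```text
[True, True, True, True, True, True]
30.825 [0.50868474 0.26252746 0.10278308] [0.50932484 0.26261841 0.10272116] [-0.32557986  0.2543161  -1.5462716 ] 0.008962227093565155
scene bail 27 [-35.9 -10.  -60.3] [[-40.3, -29.6, -65.9], [-32.3, 18.3, -55.1]]
scene low 28 [  6.1  -3.6 -68. ] [[-15.0, -10.3, -74.1], [24.4, 4.3, -62.6]]
scene tip 7 [-13.4  -3.5 -61.1] [[-16.1, -7.0, -63.1], [-10.9, 0.9, -58.7]]
scene curl bottom 22 [  8.8  -4.1 -79.4] [[-4.1, -9.0, -82.0], [20.2, 4.2, -76.1]]
scene tab 81 [-3.8 -4.3 42.6] [[-12.5, -9.1, 26.4], [8.1, 2.6, 59.0]]
top bail 44 [-36.5   0.7 -60. ] [[-39.6, -25.1, -67.0], [-33.2, 28.8, -52.8]]
top low 13 [  1.2  -1.9 -68.9] [[-14.6, -5.7, -74.1], [18.9, 4.3, -62.4]]
top tip 7 [-13.6   0.8 -59.9] [[-14.7, -3.8, -63.1], [-12.1, 5.8, -56.5]]
top curl bottom 24 [  4.5   0.1 -79.9] [[-5.5, -4.7, -84.9], [15.2, 5.8, -76.4]]
top tab 50 [-4.6 -0.7 48.8] [[-11.4, -5.0, 26.1], [4.6, 5.1, 60.3]]
```

View pics/g5.png

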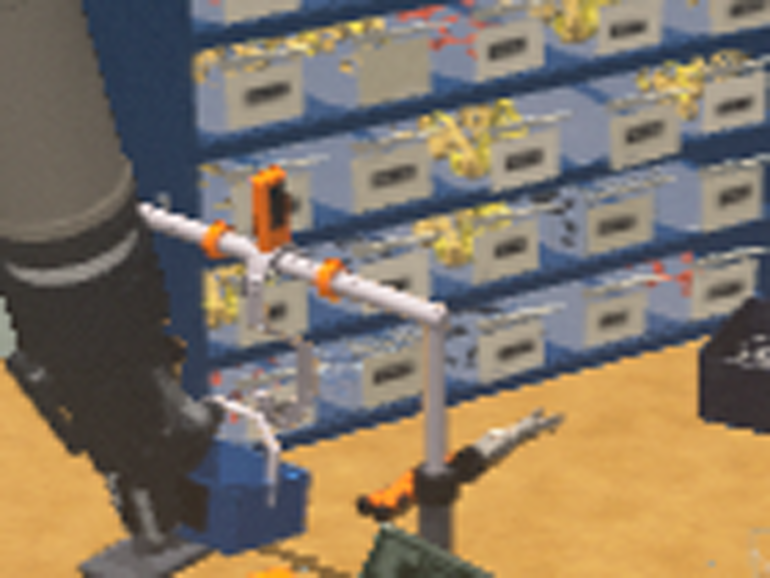

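The picture shows the bail at (245,415) just in front of the hook's lower curl at (285,405). Both cameras put it where I commanded, so I'll go in over the tip.

Run:
```python
from hang import *
for w in[(-24,-55.8,.2),(-15,-53,.2),(-8,-49.5,.2),(-2,-46.5,.2),(1,-46,0)]:
    hit=r.move_linear(*pose(*w),vel=.03 if w[2] else .02,until_force=4); s=r.state()
    print(w,hit,s["time"].__round__(1),s["contact_force"].round(2),((s["ee_pos"]-pose(*w)[0])*1000).round(1))
    if hit: break
r.hold(.2)
for nm in("scene","top"):
    a=snapshot(nm); d=(cloud(a)-O)@Rz.as_matrix()*1000
    if nm=="scene": save(a,"g6.png",(220,90,360,195),5.5)
```

```text
(-24, -55.8, 0.2) False 31.5 [-0.26  0.98 -0.59] [ 0.1 -0.  -0.1]
(-15, -53, 0.2) False 31.9 [-0.09  0.74 -0.77] [0.2 0.  0. ]
(-8, -49.5, 0.2) False 32.3 [-0.75 -1.07 -1.93] [0.3 0.1 0.2]
(-2, -46.5, 0.2) False 32.7 [ 0.22 -0.12 -0.33] [0.3 0.1 0.2]
(1, -46, 0) False 33.7 [-0.01 -0.38 -1.44] [0.3 0.2 0.4]
```

View pics/g6.png

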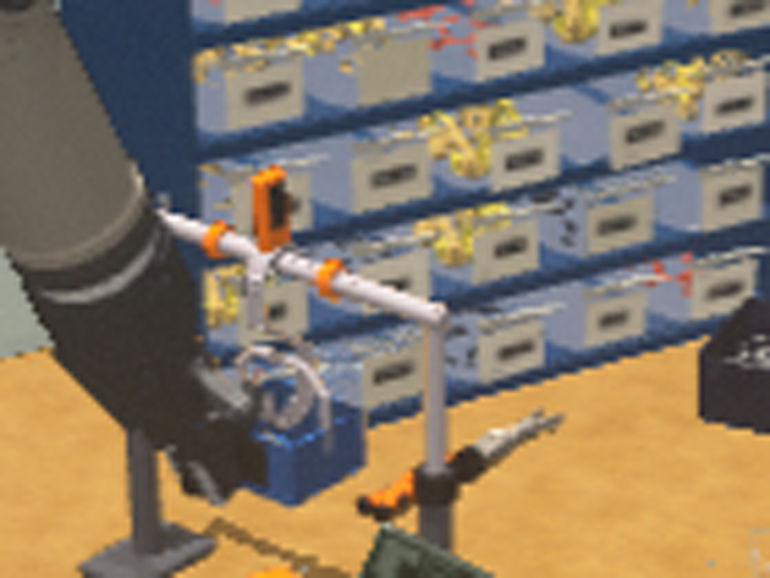

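The bail at (265,355) is now inside the hook above the lower curl, with no contact. I'll lower it.

Run:
```python
from hang import *
print(r.move_linear(*pose(1.5,-72,0),vel=.04,until_force=4)); r.hold(.3); print(r.state()["contact_force"])
hit=r.move_linear(*pose(1.5,-82,0),vel=.01,until_force=2); s=r.state()
print(hit,s["time"],s["contact_force"],s["moment"],((s["ee_pos"]-pose(1.5,-77.7,0)[0])*1000).round(1))
r.hold(.4); s=r.state(); print(s["contact_force"])
for nm in("scene","top"):
    a=snapshot(nm); d=(cloud(a)-O)@Rz.as_matrix()*1000
    def st(l,x0,x1,z0,z1,y0=-35,y1=35):
        m=(d[...,0]>x0)&(d[...,0]<x1)&(d[...,1]>y0)&(d[...,1]<y1)&(d[...,2]>z0)&(d[...,2]<z1); q=d[m]
        if len(q): print(nm,l,len(q),q.mean(0).round(1),np.percentile(q,[3,97],axis=0).round(1).tolist())
    st("bail",-20,20,-88,-73); st("tab",-25,25,25,65)
```

```text
False
[-0.57663243  0.79527364 -1.22888126]
True 35.75 [0.61396959 0.78649295 2.12185956] [0.01114353 0.03868948 0.03595669] [ 0.4  0.2 -0.1]
[1.02328255 0.58202851 4.85351845]
scene bail 51 [  2.7  -7.5 -79.2] [[-10.3, -31.2, -86.7], [18.2, 23.0, -73.5]]
scene tab 80 [-4.1 -4.7 43. ] [[-14.0, -10.5, 26.5], [8.5, 2.4, 58.4]]
top bail 54 [  1.9  -1.7 -79.3] [[-6.1, -30.2, -86.1], [13.9, 28.4, -74.1]]
top tab 51 [-4.8 -0.9 49.2] [[-12.7, -5.0, 26.8], [5.0, 5.1, 60.3]]
```

Contact came exactly at the seat height. I'll ease 1.5 mm to under the bar, release, and back out along the tool axis.

Run:
```python
from hang import *
s=r.state(); p=s["ee_pos"].copy(); Q=quat(yaw,-ln)
r.move_linear(p-.0015*n+[0,0,.0003],Q,vel=.01); r.hold(.3); print(r.state()["contact_force"])
r.open_gripper(); r.hold(.3); s=r.state(); print(s["time"],s["contact_force"],s["gripper_width"])
tz=Rz.apply([np.sin(ln),0,-np.cos(ln)]); p=s["ee_pos"].copy()
r.move_linear(p-.07*tz,Q,vel=.06); q=p-.07*tz-.12*n; r.move_linear(q,Q,vel=.2); r.move_linear(q-.05*n+[0,-.12,.10],Q,vel=.3)
print(r.state()["time"])
for k in range(4):
    a=snapshot("scene"); d=(cloud(a)-O)@Rz.as_matrix()*1000
    if k==3: save(a,"g7.png",(220,90,360,195),5.5)
    def st(l,x0,x1,z0,z1,y0=-40,y1=40):
        m=(d[...,0]>x0)&(d[...,0]<x1)&(d[...,1]>y0)&(d[...,1]<y1)&(d[...,2]>z0)&(d[...,2]<z1); q=d[m]
        if len(q): print(l,len(q),q.mean(0).round(1),np.percentile(q,[3,97],axis=0).round(1).tolist())
    st("tab",-25,25,25,65); st("rim",-40,40,-112,-104); st("fin",-85,-40,-135,-100)
    r.hold(.7)
```

```text
[-0.02664629  0.52075284  3.25665209]
37.8833 [0.11923501 0.70098079 0.44588554] 0.08540061356536946Traceback (most recent call last):
  File "<stdin>", line 6, in <module>
station.PlanningError: the arm cannot follow that straight line within its joint ranges
```

Run:
```python
from hang import *
s=r.state(); p=s["ee_pos"].copy(); Q=quat(yaw,-ln); print(s["time"],p,((p-pose(0,-77.7,0)[0])@Rz.as_matrix()*1000).round(1),s["joint_positions"].round(2))
for dx,dz in((0,.08),(-.02,.10),(-.03,.15),(-.06,.15)): print(dx,dz,r.ik(p+dx*n+[0,0,dz],Q))
```

```text
39.95 [0.41117516 0.22765499 0.13749828] [-149.     0.3   63.9] [-0.77 -0.04  0.12  2.27  0.28  0.49 -2.09]
0 0.08 [-0.77010878 -0.14734437  0.11496987  2.14082195  0.22497809  0.72781602
 -2.01499021]
-0.02 0.1 [-0.77644747 -0.21107764  0.09652859  2.13886452  0.22847187  0.7969881
 -2.02905473]
-0.03 0.15 [-0.77159688 -0.26767821  0.07685516  2.05487657  0.21050447  0.93732711
 -2.0079406 ]
-0.06 0.15 None
```

Two of the moves are done, so the hand is already clear. I'll check the result from here.

Run:
```python
from hang import *
p=r.state()["ee_pos"].copy(); r.move_linear(p+[0,0,.08],vel=.2)
for k in range(4):
    r.hold(.7)
    a=snapshot("scene"); d=(cloud(a)-O)@Rz.as_matrix()*1000
    if k==3: save(a,"g7.png",(220,90,360,195),5.5)
    def st(l,x0,x1,z0,z1,y0=-40,y1=40):
        m=(d[...,0]>x0)&(d[...,0]<x1)&(d[...,1]>y0)&(d[...,1]<y1)&(d[...,2]>z0)&(d[...,2]<z1); q=d[m]
        if len(q): print(l,len(q),q.mean(0).round(1),np.percentile(q,[3,97],axis=0).round(1).tolist())
    st("tab",-25,25,25,65); st("+xrim",22,40,-118,-100);st("fin",-85,-40,-140,-95)
print(r.state()["time"])
```

```text
tab 81 [-4.1 -4.3 42.2] [[-13.8, -9.5, 26.4], [8.6, 2.2, 57.7]]
+xrim 61 [  29.6    0.2 -111.8] [[23.7, -35.3, -117.3], [34.9, 29.3, -105.6]]
fin 67 [ -58.4   -5.6 -115.2] [[-73.9, -11.1, -125.5], [-41.9, 1.1, -107.6]]
tab 79 [-3.8 -4.  42.9] [[-12.6, -8.5, 26.2], [7.1, 2.7, 57.4]]
+xrim 61 [  29.5   -2.2 -111.9] [[23.2, -35.1, -117.7], [34.6, 27.8, -104.9]]
fin 68 [ -58.5   -5.8 -115.7] [[-74.1, -10.4, -126.2], [-41.7, -0.6, -106.3]]
tab 78 [-3.8 -4.1 42.9] [[-12.2, -9.2, 27.1], [6.9, 2.6, 57.5]]
+xrim 57 [  30.    -1.9 -111.8] [[24.0, -35.8, -117.4], [35.2, 29.4, -105.5]]
fin 68 [ -58.1   -5.3 -115.9] [[-72.9, -9.8, -126.3], [-40.9, -0.1, -106.7]]
tab 79 [-4.5 -4.7 43.1] [[-14.0, -10.5, 27.1], [7.1, 0.7, 58.5]]
+xrim 57 [  30.2   -1.7 -111.8] [[24.4, -34.8, -117.6], [34.2, 31.0, -105.6]]
fin 68 [ -57.5   -4.9 -116.3] [[-72.2, -9.0, -126.6], [-40.8, 0.1, -106.5]]
43.5
```

View pics/g7.png

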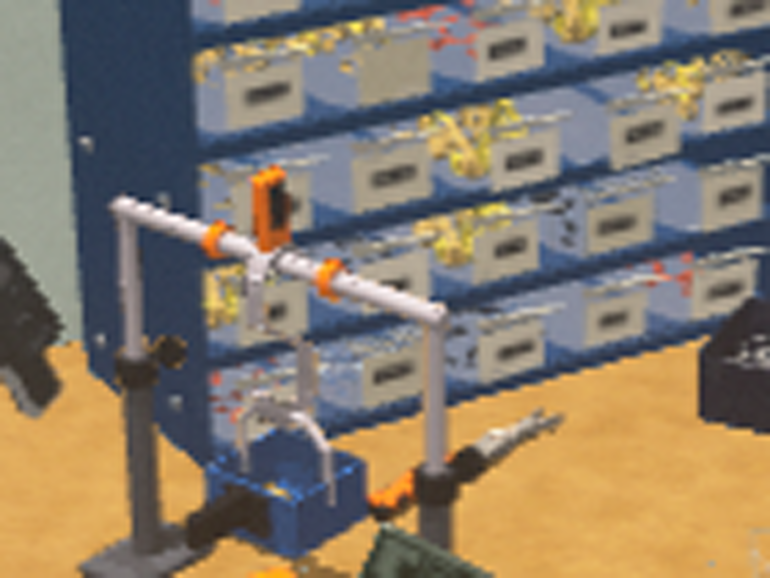

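The picture shows the bin hanging by its bail in the lower curl at (275,400), between the collars and level. The fin still seemed to drift by a fraction of a millimetre, so I'll wait briefly and then hand in.

Run:
```python
from hang import *
z=[]
for k in range(9):
    r.hold(.6); d=(cloud(snapshot("scene"))-O)@Rz.as_matrix()*1000
    m=(d[...,0]>-85)&(d[...,0]<-40)&(abs(d[...,1])<40)&(d[...,2]>-140)&(d[...,2]<-95); z.append(d[m].mean(0).round(1))
print(np.array(z).tolist(),r.state()["time"])
if np.ptp(np.array(z)[-5:,2])<1.2: print(r.sign_off())
```

```text
[[-58.8, -5.8, -115.4], [-58.6, -5.9, -115.2], [-58.0, -5.1, -115.8], [-58.9, -5.3, -115.7], [-58.9, -5.3, -115.8], [-58.1, -4.9, -116.0], [-58.5, -5.5, -115.4], [-57.9, -5.3, -115.6], [-57.6, -4.9, -115.9]] 49.35
the job is handed in; nothing more can be done
None
```

The job is handed in at about 49 s: the S-hook rests on the bar between the collars, tilted about 3°, the blue bin hangs level and still from its lower curl, and the arm is clear; no verdict came back.

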